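Set the coffee grinder's locking collar to 8

TASK

The coffee grinder is set too fine. Press its numbered grind collar down gently to free it and turn it until the 8 stands at the index mark, then let it spring back up so that it locks there; leave the cup standing under the spout.

Things in the scene. Friction and masses are not known exactly. Their poses are not given: they have to be found in the camera images.
- grinder: Grey coffee grinder, fixed, 232 mm deep, 154 wide, 224 high. Origin on the collar's upright axis, at worktop height; x to its back, y to its left seen from the front, z up. A cowl (top at z = 212 mm) covers the collar from x = -6 mm backwards; only the collar's front half is bare. On the axis stands a throat of radius 34 mm with a lid, top at z = 224 mm.
- grind_collar (a joint): Bare metal collar, radius 68 mm, the numbers on its flat upper face. Angle in rad, growing counter-clockwise from above (its front moves to the grinder's -y): number n (0 to 9) is at the index at 0.3491 n. When up it is locked at a whole number, with 0.04 rad of play either way; pressed down it turns freely; let up within 0.12 rad of a number it centres itself there.
- collar_press (a joint): How far the collar is pressed down, m: 0 = up and locked, 0.008 = bottom; it turns freely from 0.0065 on. Press anywhere on its face: the spring gives way at 6 N, takes 11 N at the bottom, and lifts it again. When up, the face lies anywhere from z = 171 to 191 mm, as the burrs under it were set; no reading tells it, so find it by touch. More than 40 N on the collar is too hard.
- index (a point): Top of the black index mark (z = 180 mm), an upright bar 3 mm wide on the grinder's front, 74 mm before the axis; the number beside it is the setting. The collar has six alike finger ribs: radial walls 8 mm thick, from radius 42 to 67 mm, 14 mm high above its face, at angles 3.316 + 1.0472 k + (joint value of the collar) from the grinder's +x towards its +y, k = 0 to 5.
- spout (a point): Point on the grinder's foot (14 mm above the worktop) where the cup stands, 74 mm before the collar's axis.
- cup_centre (a point): Centre of the loose steel cup (61 mm wide, 100 mm high) that stands on the grinder's foot under the spout; its rim is at z = 114 mm.
There are look-alikes about, which are no part of the job. Leave any pink look-alike of the part that bears cup_centre alone.

How it is judged (in metres and radians):
At the end, for the whole second after the job is handed in: The 8 stands at the index mark (collar at 2.793 rad, within 0.06 rad), the collar has sprung back up (pressed in by less than 1.5 mm) and is still, and the cup stands upright with its axis within 20 mm of the spout's point (value of joint grind_collar between 2.733 and 2.853 rad and value of joint collar_press below 0.0015 m and velocity of joint grind_collar between -0.05 and 0.05 rad/s and horizontal distance between cup_centre and spout below 0.02 m and angle between cup_centre's own z axis and vertical below 0.1 rad); the robot touches nothing.
It fails at once if the cup is tipped over or pushed off its place (angle between cup_centre's own z axis and vertical above 0.4 rad or horizontal distance between cup_centre and spout above 0.05 m).
It fails at once if the grinder or its collar is pressed or pushed with more than 40 N (contact force between the fingers and grinder above 40 N).
It also fails if it takes over 51 s, if anything falls off the work surface, if the arm or the gripper's body presses on something with over 40 N, if the wrist force passes 120 N, or if a joint passes its speed limit or range.

ROBOT

A 6-joint arm with a two-finger parallel gripper is mounted at the origin on a cart in front of the work surface, level with it; the furniture and walls round the work are solid. World frame = base frame: x ahead of the robot, y to its left, z up, the work surface at z = 0. Lengths are in m, angles in degrees, forces in N, time in s.
With the tool pointing down it reaches from about 0.375 to 0.9 m from the base axis. Payload 3.1 kg.
Tool frame: the origin (TCP) lies where the fingers leave the gripper's body, on its centre line; the fingertips stand 70 mm ahead of it and the grasp point (between the pads) lies 51 mm ahead of it; z points along the fingers, y is the line along which they close (so a half turn about z gives the same grasp; the last joint's range is limited). The gripper opens to 87 mm and grips with 3 to 60 N. Pads are 19 mm wide; open, the fingers measure 117 mm over their backs; the gripper's body (75 mm by 190 mm) begins 51 mm behind the grasp point.
Start: joints at [55.204, 30.224, 82.088, -0, 67.689, -10.227], TCP at [0.26, 0.568, 0.292] pointing down, gripper open.
Joint ranges: [-176.69, 176.69], [-43.24, 126.21], [12.49, 139.97], [-82, 262], [0, 151.66], [-163.58, 163.58]. Speed limits (degrees/s): [159.86, 159.86, 180, 180, 180, 180].

INTERFACE

Orientations are given as a 3x3 rotation matrix whose columns are the frame's x, y, z axes.
In Python, from rig import readout, capture, calibration, bot, look_for gives the robot as it stands. The module is installed in compiled form; this text tells all that it offers.
- The arm moves only by the shell command python3 -m pendant 'ROWS'. ROWS is JSON, a list of rows, each a list of 7 numbers: the shift along the tool's x, y, z normalised to -1 to 1, where 1 is 200 mm, then the turn, a rotation vector about the tool's x, y, z normalised to -1 to 1, where 1 is 180 degrees, then the closure, from -1 (fully open) to 1 (shut). In form: [[dx, dy, dz, ax, ay, az, grip], ...]. A call has 1 to 8 rows; each row is the pose to reach, as a shift and turn from the pose commanded when the call began, along the tool's axes at that moment, turning the shorter way round; what a row does not reach only later rows make up. A row lasts 1/10 s, in which the tool goes at most 50 mm and 8.59 degrees, less where a joint would pass 70% of its speed; a pose out of reach is approached as far as the arm can. A call with a number of a shift or a turn outside -1 to 1 is refused whole. A call with a gripper value outside its range is refused whole. The fingers move at their own pace and stop on an object; the grip force is fixed at half the most. Time passes only in rows, so rows that repeat a pose let the fingers close. It gives the time, the measured TCP pose, the force, the opening and the grip force at its end, in the units of the state.
- readout.read_state(): the state, without advancing time (a new reading comes with each control period).
- capture(name): name is "side" or "top" or "wrist"; returns (picture, depth): 400x640x3 uint8, red, green, blue; 400x640 float32, m along the optical axis (not along the pixel's ray), 0 where there is no reading.
- calibration(name): a dict with "mtx" (3x3 intrinsics, pixels), "T" (4x4, takes a point from camera to world coordinates); the wrist camera has in their place "mount" (4x4, takes a point from camera to tool coordinates, whose origin is the TCP and whose axes are the flange's). Camera axes: x right, y down, z forward; pixel columns grow to the right and rows downward; lengths in m; the calibration is good to about 2 mm. A picture is of the moment at which its call begins: read the wrist's pose just before it. calibration takes no time and is no camera call.
- bot.hand_in(): hands the job in; it is judged then, once.
Trained networks look in the newest picture that a camera, given by its name, has taken for a name from the list of things; names that differ only in an ending like _2 or _b are one class to them, and where a whole thing is asked for, a point or a joint stands for the part that bears it (a point fixed in the world has none). Each returns a list of dicts, best first, with "conf" (0 to 1); they miss things now and then, are a little off and sometimes report something else, mostly with a low value. They report only what shows in the picture. A call takes as long as a camera call. They do not tell look-alikes from the thing itself.
- look_for(thing, camera): "extent" ([left, top, right, bottom] in pixels, round what is visible of it).
The state is a dict: "time_s": time; "joint_positions": joint angles; "qvel": joint speeds; "tau": joint torques, N m; "position": TCP position; "tcp_rot": TCP orientation; "force": force on the tool from outside, world axes, zero at the start; "moment": the same for the moment, N m; "opening": opening from 0.0 (shut) to 1.0 (fully open); "grasp_force": force on a finger pad.
Only numpy, scipy, OpenCV 4.12 (cv2) and the standard library are available. Lean on these libraries where they do the work, as an engineer would, in place of code of your own. Each camera call takes 0.05 s, during which the arm holds its last target. There are 200 camera calls.

## Working session

There is one attempt and no reset: what is moved stays moved. The work goes in short steps, Python scripts to look and compute and a shell command to move; the robot and the scene stay as the last step left them, time stands still between calls to the robot, and variables do not carry over. Pictures are saved under pics/ and viewed, at most 10 in all, crops included, and the job is handed in when it is done.

```bash
mkdir -p pics; cat > h.py <<'E'
import numpy as np, cv2
from rig import readout, capture, calibration, bot, look_for
def camT(name):
    c=calibration(name)
    if name!="wrist": return c["mtx"],np.array(c["T"])
    s=readout.read_state(); T=np.eye(4); T[:3,:3]=s["tcp_rot"]; T[:3,3]=s["position"]
    return c["mtx"],T@np.array(c["mount"])
def shot(name):
    K,T=camT(name); p,d=capture(name); return p,d,np.array(K),T
def pts(d,K,T):
    v,u=np.mgrid[:d.shape[0],:d.shape[1]]
    P=np.stack([(u-K[0,2])/K[0,0]*d,(v-K[1,2])/K[1,1]*d,d],-1)@T[:3,:3].T+T[:3,3]
    P[d<=0]=np.nan; return P
def proj(X,K,T):
    c=(np.asarray(X)-T[:3,3])@T[:3,:3]; q=c@K.T; return q[...,:2]/q[...,2:]
def save(n,p): cv2.imwrite("pics/"+n,cv2.cvtColor(p,cv2.COLOR_RGB2BGR))
E
python3 - <<'E'
from h import *
s=readout.read_state(); print(s["time_s"],s["position"],np.round(s["tcp_rot"],3).tolist(),s["opening"])
ims=[]
for n in("top","side"):
    p,d,K,T=shot(n); ims.append(p); np.savez(n+".npz",p=p,d=d,K=K,T=T); print(n,T[:3].round(3).tolist())
    P=pts(d,K,T)
    for t in("grinder","grind_collar","cup_centre"):
        for r in look_for(t,n)[:4]:
            e=np.array(r["extent"]); c=((e[:2]+e[2:])/2).astype(int); print(n,t,round(r["conf"],2),e.round().tolist(),P[c[1],c[0]].round(3))
a=np.vstack(ims); save("a.png",cv2.resize(a,(480,600),interpolation=cv2.INTER_AREA))
save("top.png",ims[0]);save("side.png",ims[1])
E
```

```text
0.0 [0.25951821 0.56793648 0.29126224] [[-0.909, 0.416, -0.001], [0.416, 0.909, -0.002], [0.0, -0.002, -1.0]] 1.0028469318597792
top [[-0.015, -0.984, 0.178, 0.36], [-0.999, 0.02, 0.029, 0.443], [-0.032, -0.177, -0.984, 1.018]]
top grinder 0.59 [279.0, 102.0, 403.0, 268.0] [0.538 0.41  0.216]
top grind_collar 0.61 [309.0, 162.0, 387.0, 218.0] [0.532 0.398 0.195]
top cup_centre 0.79 [240.0, 218.0, 272.0, 254.0] [0.482 0.575 0.005]
top cup_centre 0.68 [347.0, 212.0, 377.0, 240.0] [0.499 0.363 0.016]
side [[-0.986, -0.105, 0.129, 0.427], [-0.164, 0.502, -0.849, 1.181], [0.025, -0.859, -0.512, 0.551]]
side grinder 0.98 [253.0, 126.0, 391.0, 263.0] [0.54  0.475 0.142]
side grind_collar 0.95 [327.0, 139.0, 358.0, 181.0] [0.514 0.429 0.187]
side cup_centre 0.9 [336.0, 238.0, 375.0, 310.0] [0.466 0.598 0.079]
side cup_centre 0.88 [338.0, 174.0, 371.0, 238.0] [0.491 0.403 0.082]
```

View pics/top.png

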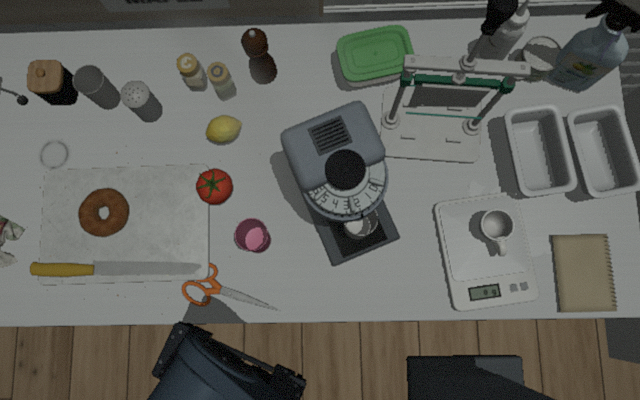

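View pics/side.png

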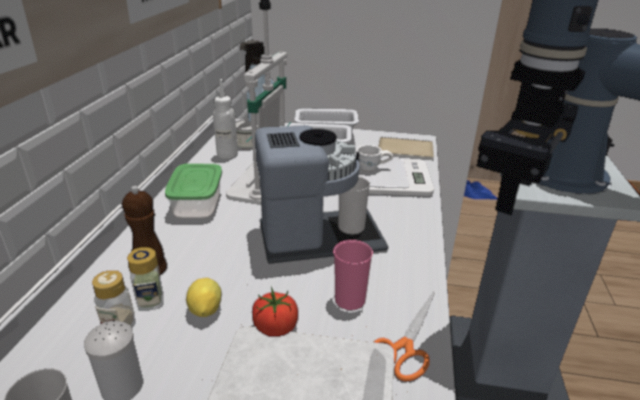

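The top view shows the grinder at about (340,180) with its collar at (347,190). The steel cup stands under the spout at (360,228). The look-alikes are the pink cup at (252,236), the white mug at (497,225) and the grey shakers at (95,88) and (138,97). I choose the steel cup at (360,228) and the collar beside it. Next I measure the grinder's pose from depth.

```bash
python3 - <<'E'
from h import *
print("mount",np.round(calibration("wrist")["mount"],3).tolist())
for n in("top","side"):
    z=np.load(n+".npz"); P=pts(z["d"],z["K"],z["T"])
    near=(np.hypot(P[...,0]-.54,P[...,1]-.40)<.16)
    m=near&(P[...,2]>.2185)&(P[...,2]<.235); Q=P[m]
    (c,r)=cv2.minEnclosingCircle(Q[:,:2].astype(np.float32)); print(n,"lid n",len(Q),"mean",Q.mean(0).round(4),"circ",np.round(c,4),round(r,4))
    m=near&(P[...,2]>.203)&(P[...,2]<.217); Q=P[m]
    if len(Q)>20: print(n,"cowl",len(Q),cv2.minAreaRect(Q[:,:2].astype(np.float32)),Q[:,2].mean())
    m=near&(P[...,2]>.008)&(P[...,2]<.02); Q=P[m]
    if len(Q)>20: print(n,"foot",len(Q),cv2.minAreaRect(Q[:,:2].astype(np.float32)))
    m=near&(P[...,2]>.10)&(P[...,2]<.118)&(P[...,0]<.52); Q=P[m]
    if len(Q): print(n,"rim?",len(Q),Q.mean(0).round(4))
z=np.load("top.npz"); save("c1.png",cv2.resize(z["p"][90:280,260:420],None,fx=3.1,fy=3.1,interpolation=cv2.INTER_CUBIC))
E
```

```text
mount [[-0.0, -0.97, -0.245, 0.067], [1.0, -0.0, -0.0, 0.001], [0.0, -0.245, 0.97, -0.094], [0.0, 0.0, 0.0, 1.0]]
top lid n 340 mean [0.5632 0.4032 0.2201] circ [0.5851 0.4084] 0.0568
top cowl 5280 ((0.5950745940208435, 0.4164734184741974), (0.1369779407978058, 0.15093329548835754), 21.95903968811035) 0.21197571366318932
top foot 2863 ((0.5634933114051819, 0.36184147000312805), (0.22625844180583954, 0.22186629474163055), 21.92121124267578)
top rim? 83 [0.4852 0.3814 0.1105]
side lid n 349 mean [0.5611 0.4067 0.2198] circ [0.5624 0.4051] 0.0335
side cowl 2172 ((0.5942988991737366, 0.4233437478542328), (0.13445119559764862, 0.14289818704128265), 22.24237632751465) 0.21209342032703007
side foot 2177 ((0.55126953125, 0.4017983376979828), (0.23073770105838776, 0.14554491639137268), 21.9298095703125)
side rim? 290 [0.4849 0.397  0.1073]
```

View pics/c1.png

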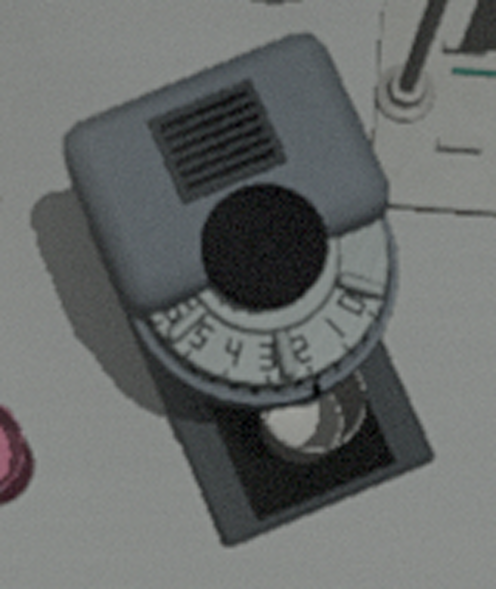

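Both views agree: the lid's axis is at about (0.5625, 0.4045) and the grinder's yaw is 22°. In the crop the 2 stands beside the index mark at (320,388), and ribs show at about (285,355), (190,310) and (355,290). That means turning +120°, in two 60° strokes on the rib that stands at 170°. I'll hover beside that rib first, after checking the height of the neighbouring stand.

```bash
cat >> h.py <<'E'
A=np.array([.5625,.4045]); YAW=21.95
def goal(ribdeg,r,lat,z):
    a=np.radians(YAW+ribdeg); u=np.array([np.cos(a),np.sin(a),0]); t=np.array([-u[1],u[0],0])
    R=np.stack([u,-t,[0,0,-1]],1); return R,np.r_[A,z]+r*u+lat*t
def row(R,p):
    from scipy.spatial.transform import Rotation as Ro
    s=readout.read_state(); R0=np.array(s["tcp_rot"]); d=R0.T@(p-np.array(s["position"]))/.2
    w=Ro.from_matrix(R0.T@R).as_rotvec()/np.pi; return np.r_[d,w].round(4).tolist()
E
python3 - <<'E'
from h import *
z=np.load("top.npz"); P=pts(z["d"],z["K"],z["T"])
m=(P[...,1]<.34)&(P[...,1]>.05)&(P[...,0]>.5)&(P[...,2]>.15); print("tall",P[m].min(0).round(3),P[m].max(0).round(3))
R,p=goal(170,51,0,0); R,p=goal(170,.051,-.023,.33); print(p,row(R,p))
E
```

```text
tall [0.522 0.059 0.15 ] [0.875 0.34  0.459]
[0.5078429 0.4164416 0.33     ] [-1.4439, -0.1751, -0.1895, -0.0001, -0.0001, -0.2029]
```

```bash
python3 -m pendant '[[0,0,-0.19,0,0,0,0],[-0.7,-0.09,-0.19,0,0,-0.1,1],[-0.7,-0.09,-0.19,0,0,-0.1,1],[-0.7,-0.09,-0.19,0,0,-0.1,1],[-0.7,-0.09,-0.19,0,0,-0.1,1]]'
python3 - <<'E'
from h import *
R,p=goal(170,.051,-.023,.33); print(row(R,p))
z=np.load("top.npz"); P=pts(z["d"],z["K"],z["T"])
for y0 in np.arange(.1,.36,.04):
  m=(P[...,1]<y0+.04)&(P[...,1]>y0)&(P[...,0]>.45)&(P[...,0]<.85)&(P[...,2]>.22); Q=P[m]
  if len(Q): print(round(y0,2),len(Q),Q.min(0).round(3),Q.max(0).round(3))
E
```

```text
time_s: 0.9
position: [0.3847, 0.4911, 0.3304]
tcp_rot: [[-0.993, 0.12, 0.003], [0.12, 0.993, -0.001], [-0.003, -0.0, -1.0]]
force: [-0.3, 1.0, 0.1]
opening: 0.632
grasp_force: 0.0
[-0.6559, -0.2965, 0.0041, -0.0003, 0.001, -0.1047]
0.1 242 [0.68  0.125 0.221] [0.704 0.14  0.293]
0.14 793 [0.682 0.14  0.22 ] [0.708 0.18  0.292]
0.18 1080 [0.684 0.18  0.22 ] [0.711 0.22  0.459]
0.22 1560 [0.683 0.22  0.22 ] [0.716 0.26  0.459]
0.26 685 [0.692 0.26  0.22 ] [0.72  0.3   0.291]
0.3 253 [0.698 0.3   0.221] [0.72  0.313 0.293]
0.34 1 [0.56  0.376 0.22 ] [0.56  0.376 0.22 ]
```

```bash
python3 -m pendant '[[-0.656,-0.297,0,0,0,-0.105,1],[-0.656,-0.297,0,0,0,-0.105,1],[-0.656,-0.297,0,0,0,-0.105,1],[-0.656,-0.297,0,0,0,-0.105,1],[-0.656,-0.297,0,0,0,-0.105,1]]'
python3 - <<'E'
from h import *
R,p=goal(170,.051,-.023,.33); print(row(R,p))
p,d,K,T=shot("wrist"); np.savez("w1.npz",p=p,d=d,K=K,T=T)
P=pts(d,K,T); near=np.hypot(P[...,0]-A[0],P[...,1]-A[1])<.1
m=near&(P[...,2]>.218)&(P[...,2]<.23); Q=P[m]
if len(Q)>9: print("lid",len(Q),Q.mean(0).round(4),cv2.minEnclosingCircle(Q[:,:2].astype(np.float32)))
m=near&(P[...,2]>.165)&(P[...,2]<.195); print("face z pct",np.percentile(P[m][:,2],[5,25,50,75,95]).round(4) if m.any() else None)
im=p.copy()
def pol(r,a,z): a=np.radians(YAW+a); return [A[0]+r*np.cos(a),A[1]+r*np.sin(a),z]
for a0 in(110,170,230):
  l=proj([pol(.042,a0,.195),pol(.067,a0,.195)],K,T).round().astype(int); cv2.line(im,tuple(map(int,l[0])),tuple(map(int,l[1])),(255,0,0),1)
l=proj([pol(.034,a,.224) for a in range(0,360,6)],K,T).round().astype(int); [cv2.circle(im,tuple(map(int,q)),1,(0,255,0),-1) for q in l]
q=proj([pol(.074,180,.18)],K,T)[0]; cv2.circle(im,tuple(map(int,q)),3,(255,255,0),1)
save("w1.png",im)
E
```

```text
time_s: 1.4
position: [0.5035, 0.4194, 0.3298]
tcp_rot: [[-0.977, -0.211, -0.001], [-0.211, 0.977, 0.0], [0.001, 0.001, -1.0]]
force: [-0.7, 0.5, -1.0]
opening: 0.17
grasp_force: 0.0
[-0.0179, -0.019, -0.0009, 0.0002, -0.0004, 0.0013]
lid 503 [0.5574 0.4281 0.2188] ((0.557551920413971, 0.42758023738861084), 0.013141307979822159)
face z pct [0.1655 0.1832 0.1856 0.1863 0.1929]
```

View pics/w1.png

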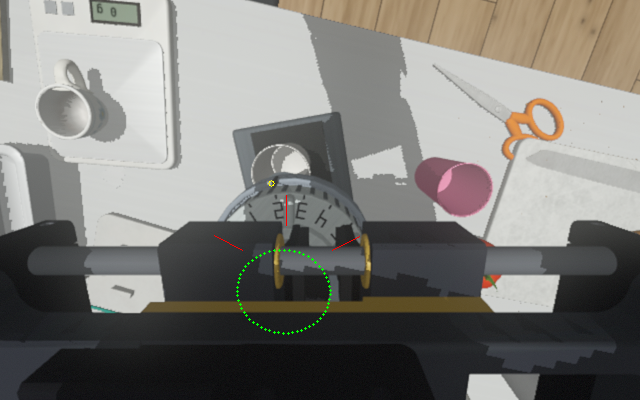

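```bash
python3 - <<'E'
from h import *
z=np.load("w1.npz"); p,K,T=z["p"],z["K"],z["T"]; s=5
im=cv2.resize(p[140:250,200:360],None,fx=s,fy=s,interpolation=cv2.INTER_CUBIC)
def dr(r,a,zz,c):
  b=np.radians(YAW+a); q=proj([[A[0]+r*np.cos(b),A[1]+r*np.sin(b),zz]],K,T)[0]; q=(q-[200,140]+.5)*s; cv2.circle(im,(int(q[0]),int(q[1])),2,c,-1)
for a in np.arange(120,250,3): dr(.068,a,.1855,(0,255,0))
for r in np.arange(.042,.068,.003):
  dr(r,170,.1995,(255,0,0)); dr(r,180,.1855,(255,255,0))
dr(.074,180,.18,(255,0,255))
save("w1c.png",im)
E
```

```text
(no output)
```

View pics/w1c.png

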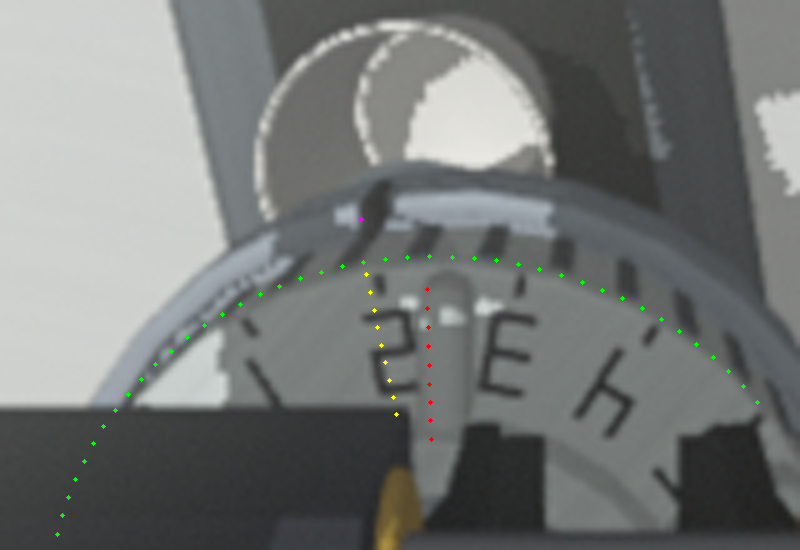

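The close crop confirms that the steel cup is under the spout and that the 2 stands at the index (purple dot by the bar at (365,215)). The rib is at crop (450,350), about 2 mm to the right of my overlay. I shift the axis by 2 mm and go down beside the rib.

```bash
sed -i 's/^A=.*; YAW/A=np.array([.562,.4065]); YAW/' h.py; python3 - <<'E'
from h import *
R,p=goal(170,.051,-.0235,.268); print(p,row(R,p))
E
```

```text
[0.50723937 0.41893076 0.268     ] [-0.0226, -0.0107, 0.3093, 0.0002, -0.0005, 0.0019]
```

```bash
python3 -m pendant '[[-0.022,-0.011,0.15,0,0,0,1],[-0.022,-0.011,0.25,0,0,0,1],[-0.022,-0.011,0.309,0,0,0,1],[-0.022,-0.011,0.309,0,0,0,1],[-0.022,-0.011,0.309,0,0,0,1]]'
python3 -m pendant '[[0,0,0.01,0,0,0,1],[0,0,0.02,0,0,0,1],[0,0,0.03,0,0,0,1],[0,0,0.03,0,0,0,1]]'
```

```text
time_s: 1.95
position: [0.5074, 0.4195, 0.2691]
tcp_rot: [[-0.977, -0.215, 0.001], [-0.215, 0.977, 0.0], [-0.001, 0.0, -1.0]]
force: [-0.1, 0.5, 0.6]
opening: 0.003
grasp_force: 0.0
time_s: 2.35
position: [0.5079, 0.4185, 0.2625]
tcp_rot: [[-0.977, -0.213, -0.0], [-0.213, 0.977, -0.0], [0.0, -0.0, -1.0]]
force: [-1.1, 0.6, -0.9]
opening: 0.008
grasp_force: 0.0
```

```bash
for i in 1; do python3 -m pendant '[[0,0,0.01,0,0,0,1],[0,0,0.01,0,0,0,1]]'|egrep "posi|force"
python3 -m pendant '[[0,0,0.005,0,0,0,1],[0,0,0.005,0,0,0,1]]'|egrep "posi|force:"
python3 -m pendant '[[0,0,0.005,0,0,0,1],[0,0,0.005,0,0,0,1]]'|egrep "posi|force:"
python3 -m pendant '[[0,0,0.005,0,0,0,1],[0,0,0.005,0,0,0,1]]'|egrep "posi|force:"; done
```

```text
position: [0.5079, 0.4185, 0.2602]
force: [-0.0, 0.4, 0.3]
grasp_force: 0.0
position: [0.5079, 0.4185, 0.2593]
force: [0.7, 0.1, 0.2]
grasp_force: 0.0
position: [0.5079, 0.4186, 0.2583]
force: [-0.2, 1.0, -0.2]
grasp_force: 0.0
position: [0.5079, 0.4186, 0.2573]
force: [-0.7, 0.6, 0.2]
grasp_force: 0.0
```

```bash
python3 -m pendant '[[0,0,0.005,0,0,0,1],[0,0,0.005,0,0,0,1]]'|egrep "posi|^force"
python3 -m pendant '[[0,0,0.005,0,0,0,1],[0,0,0.005,0,0,0,1]]'|egrep "posi|^force:"
python3 -m pendant '[[0,0,0.005,0,0,0,1],[0,0,0.005,0,0,0,1]]'|egrep "posi|^force:"
python3 -m pendant '[[0,0,0.005,0,0,0,1],[0,0,0.005,0,0,0,1]]'|egrep "posi|^force:"
```

```text
position: [0.5079, 0.4186, 0.2563]
force: [-0.0, -0.4, 0.2]
position: [0.5079, 0.4186, 0.2553]
force: [0.5, -0.5, -0.4]
position: [0.508, 0.4187, 0.2547]
force: [-0.1, -0.2, 1.7]
position: [0.5079, 0.4189, 0.2543]
force: [-1.3, 0.7, 4.2]
```

```bash
python3 -m pendant '[[0,-0.015,0,0,0,0,1],[0,-0.015,0,0,0,0,1]]'|egrep "posi|^force"
python3 -m pendant '[[0,-0.01,0,0,0,0,1],[0,-0.01,0,0,0,0,1]]'|egrep "posi|^force:"
python3 -m pendant '[[0,-0.005,0,0,0,0,1],[0,-0.005,0,0,0,0,1]]'|egrep "posi|^force:"
python3 - <<'E'
from h import *
s=readout.read_state();R,p=goal(170,.051,-.019,.25); d=R.T@(s["position"]-p); print(d)
E
```

```text
position: [0.5081, 0.4161, 0.2544]
force: [-2.4, 1.1, 5.5]
position: [0.5088, 0.4145, 0.2543]
force: [-2.4, 1.9, 4.3]
position: [0.5089, 0.414, 0.2543]
force: [-3.3, 3.8, 5.4]
[-0.00063485 -0.00063467 -0.00434572]
```

```bash
python3 -m pendant '[[0,0,0.015,0,0,0,1],[0,0,0.03,0,0,0,1],[0,0,0.03,0,0,0,1],[0,0,0.03,0,0,0,1]]'|egrep "posi|^force"
python3 -m pendant '[[0,0,0.0125,0,0,0,1],[0,0,0.0125,0,0,0,1],[0,0,0.0125,0,0,0,1]]'|egrep "posi|^force:"
```

```text
position: [0.5087, 0.4133, 0.2487]
force: [-3.8, 0.9, 8.8]
position: [0.5087, 0.4134, 0.2466]
force: [-4.9, 1.1, 10.5]
```

```bash
python3 - <<'E'
from h import *
R0,p0=goal(0,.051,-.0187,0)
for k in(5,10,15,20,25,30):
    R,p=goal(k,.051,-.0187,0); print(k,(R0.T@(p-p0)/.2).round(4),round(-k/180,4))
E
```

```text
5 [ 0.0072 -0.0226  0.    ] -0.0278
10 [ 0.0124 -0.0457  0.    ] -0.0556
15 [ 0.0155 -0.0692  0.    ] -0.0833
20 [ 0.0166 -0.0929  0.    ] -0.1111
25 [ 0.0156 -0.1165  0.    ] -0.1389
30 [ 0.0126 -0.14    0.    ] -0.1667
```

```bash
python3 -m pendant '[[0.0072,-0.0226,0,0,0,-0.0278,1],[0.0124,-0.0457,0,0,0,-0.0556,1],[0.0155,-0.0692,0,0,0,-0.0833,1],[0.0166,-0.0929,0,0,0,-0.1111,1],[0.0156,-0.1165,0,0,0,-0.1389,1],[0.0126,-0.14,0,0,0,-0.1667,1],[0.0126,-0.14,0,0,0,-0.1667,1],[0.0126,-0.14,0,0,0,-0.1667,1]]'|egrep "posi|^force|time"
python3 - <<'E'
from h import *
s=readout.read_state();R,p=goal(200,.051,-.0187,.2466); print(R.T@(s["position"]-p), R.T@s["force"])
p,d,K,T=shot("side"); a=cv2.resize(p[110:210,290:410],None,fx=5,fy=5,interpolation=cv2.INTER_CUBIC); save("s1.png",a)
E
```

```text
time_s: 6.05
position: [0.512, 0.3842, 0.2463]
force: [-4.0, -1.8, 10.1]
[ 0.00109347 -0.00180345  0.00031327] [  4.17600626   1.27012159 -10.1031108 ]
```

View pics/s1.png

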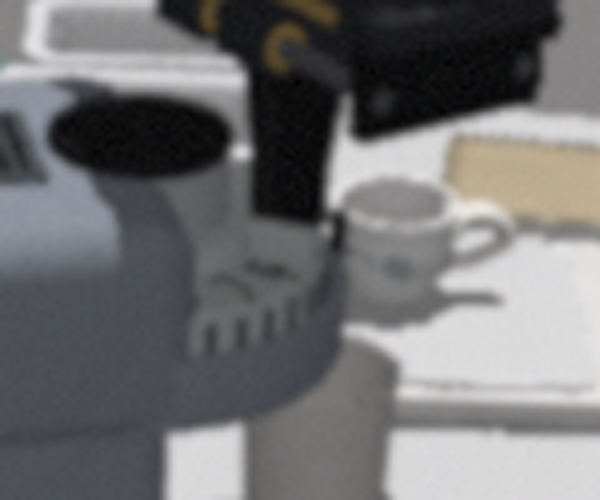

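```bash
python3 -m pendant '[[0.0072,-0.0226,0,0,0,-0.0278,1],[0.0124,-0.0457,0,0,0,-0.0556,1],[0.0155,-0.0692,0,0,0,-0.0833,1],[0.0166,-0.0929,0,0,0,-0.1111,1],[0.0156,-0.1165,0,0,0,-0.1389,1],[0.0126,-0.14,0,0,0,-0.1667,1],[0.0126,-0.14,0,0,0,-0.1667,1],[0.0126,-0.14,0,0,0,-0.1667,1]]'|egrep "posi|^force|time"
python3 - <<'E'
from h import *
s=readout.read_state();R,p=goal(230,.051,-.0187,.2466); print(R.T@(s["position"]-p), R.T@s["force"],s["joint_positions"])
E
```

```text
time_s: 6.9
position: [0.5297, 0.361, 0.2463]
force: [-3.2, -3.9, 10.3]
[ 0.00227744 -0.00205886  0.00029379] [  4.69918751   1.78566917 -10.3175899 ] [  24.36077676   34.42435528   82.12742752   -0.16810774   63.53912537
 -137.92742637]
```

```bash
python3 -m pendant '[[0,0,-0.03,0,0,0,1],[0,0,-0.06,0,0,0,1],[0,0,-0.1,0,0,0,1],[0,0,-0.2,0,0,0,1],[0,0,-0.25,0,0,0,1],[0,0,-0.25,0,0,0,1]]'|egrep "posi|^force|time"
python3 - <<'E'
from h import *
p,d,K,T=shot("top"); a=p[140:250,300:400]
w,d,K,T=shot("wrist"); b=w[130:270,190:390]
a=cv2.resize(a,(400,440),interpolation=cv2.INTER_CUBIC); b=cv2.resize(b,(400,280),interpolation=cv2.INTER_CUBIC)
c=np.zeros((440,800,3),np.uint8); c[:,:400]=a; c[:280,400:]=b; save("t2.png",c)
E
```

```text
time_s: 7.5
position: [0.5308, 0.3629, 0.2968]
force: [-0.4, -0.2, -0.3]
```

View pics/t2.png

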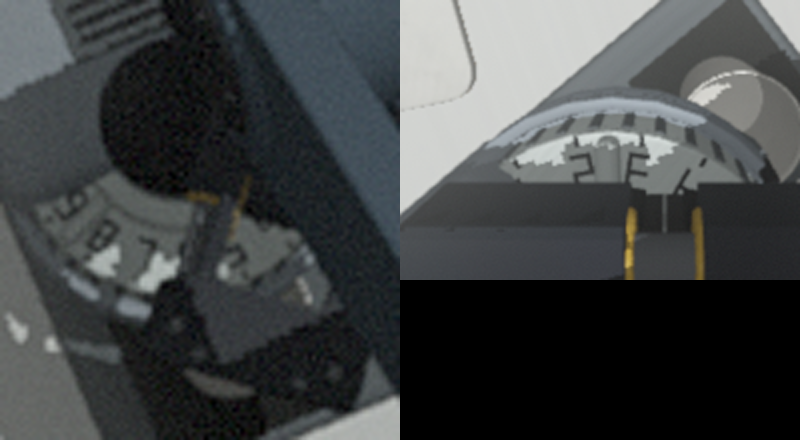

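The 5 is now at the index: the top view shows 9, 8 and 7 on the left, with the 2|3 rib moved round by 60°. The first stroke worked, so I go back to repeat it.

```bash
python3 - <<'E'
from h import *
for a in(215,200,185,170): print(row(*goal(a,.052,-.0235,.298)))
E
```

```text
[-0.0396, 0.0953, -0.0165, -0.0, -0.0, 0.0855]
[-0.0943, 0.1459, -0.0165, -0.0, -0.0, 0.1689]
[-0.1602, 0.1806, -0.0165, -0.0, -0.0, 0.2522]
[-0.2328, 0.1971, -0.0165, -0.0, -0.0, 0.3355]
```

```bash
python3 -m pendant '[[-0.04,0.095,-0.016,0,0,0.0855,1],[-0.04,0.095,-0.016,0,0,0.0855,1],[-0.094,0.146,-0.016,0,0,0.169,1],[-0.094,0.146,-0.016,0,0,0.169,1],[-0.16,0.18,-0.016,0,0,0.252,1],[-0.16,0.18,-0.016,0,0,0.252,1],[-0.233,0.197,-0.016,0,0,0.3355,1],[-0.233,0.197,-0.016,0,0,0.3355,1]]'|egrep "posi|^force|time"
python3 -m pendant '[[0,0,0,0,0,0,1],[0,0,0,0,0,0,1],[0,0,0,0,0,0,1]]'|egrep "posi|^force|time"
python3 - <<'E'
from h import *
print(row(*goal(170,.051,-.0235,.256)))
E
```

```text
time_s: 8.4
position: [0.506, 0.4199, 0.2968]
force: [-0.2, -0.5, 0.0]
time_s: 8.7
position: [0.5062, 0.4185, 0.2976]
force: [-0.4, 0.0, 0.2]
[-0.0056, 0.0013, 0.208, -0.0001, -0.0003, 0.0004]
```

```bash
python3 -m pendant '[[-0.005,0.001,0.1,0,0,0,1],[-0.005,0.001,0.17,0,0,0,1],[-0.005,0.001,0.2,0,0,0,1],[-0.005,0.001,0.208,0,0,0,1],[-0.005,0.001,0.208,0,0,0,1],[-0.005,0.001,0.208,0,0,0,1]]'|egrep "posi|^force|time"
python3 -m pendant '[[0,0,0.007,0,0,0,1],[0,0,0.014,0,0,0,1],[0,0,0.014,0,0,0,1],[0,0,0.014,0,0,0,1]]'|egrep "posi|^force:"
python3 -m pendant '[[0,-0.015,0,0,0,0,1],[0,-0.025,0,0,0,0,1],[0,-0.025,0,0,0,0,1]]'|egrep "posi|^force:"
```

```text
time_s: 9.3
position: [0.5077, 0.4194, 0.2572]
force: [0.3, -0.1, 0.2]
position: [0.5075, 0.4194, 0.2545]
force: [-1.0, 0.5, 2.5]
position: [0.5087, 0.4146, 0.2543]
force: [-0.3, 2.0, 4.8]
```

```bash
python3 -m pendant '[[0,-0.005,0,0,0,0,1],[0,-0.005,0,0,0,0,1]]'|egrep "posi|^force:"
python3 -m pendant '[[0,0,0.015,0,0,0,1],[0,0,0.03,0,0,0,1],[0,0,0.03,0,0,0,1],[0,0,0.03,0,0,0,1]]'|egrep "posi|^force"
python3 -m pendant '[[0,0,0.0125,0,0,0,1],[0,0,0.0125,0,0,0,1],[0,0,0.0125,0,0,0,1]]'|egrep "posi|^force:"
```

```text
position: [0.5088, 0.4138, 0.2543]
force: [-0.9, 3.3, 5.2]
position: [0.5086, 0.4132, 0.2487]
force: [-2.1, 1.0, 8.2]
position: [0.5086, 0.4133, 0.2466]
force: [-2.5, 0.7, 10.3]
```

Contact and pressing depth match the first stroke. I turn 60° and lift.

```bash
python3 -m pendant '[[0.0072,-0.0226,0,0,0,-0.0278,1],[0.0124,-0.0457,0,0,0,-0.0556,1],[0.0155,-0.0692,0,0,0,-0.0833,1],[0.0166,-0.0929,0,0,0,-0.1111,1],[0.0156,-0.1165,0,0,0,-0.1389,1],[0.0126,-0.14,0,0,0,-0.1667,1],[0.0126,-0.14,0,0,0,-0.1667,1],[0.0126,-0.14,0,0,0,-0.1667,1]]'|egrep "posi|^force|time"
python3 -m pendant '[[0.0072,-0.0226,0,0,0,-0.0278,1],[0.0124,-0.0457,0,0,0,-0.0556,1],[0.0155,-0.0692,0,0,0,-0.0833,1],[0.0166,-0.0929,0,0,0,-0.1111,1],[0.0156,-0.1165,0,0,0,-0.1389,1],[0.0126,-0.14,0,0,0,-0.1667,1],[0.0126,-0.14,0,0,0,-0.1667,1],[0.0126,-0.14,0,0,0,-0.1667,1]]'|egrep "posi|^force|time"
```

```text
time_s: 11.7
position: [0.5117, 0.3846, 0.2464]
force: [-1.9, -0.7, 9.9]
time_s: 12.5
position: [0.5288, 0.3615, 0.2463]
force: [-2.9, -1.7, 9.0]
```

```bash
python3 -m pendant '[[0,0,-0.03,0,0,0,1],[0,0,-0.06,0,0,0,1],[0,0,-0.1,0,0,0,1],[0,0,-0.2,0,0,0,1],[0,0,-0.35,0,0,0,1],[0,0,-0.45,0,0,0,1],[0,0,-0.45,0,0,0,1]]'|egrep "posi|^force|time"
python3 - <<'E'
from h import *
print(row(*goal(200,.15,-.0235,.36)))
E
```

```text
time_s: 13.2
position: [0.53, 0.3633, 0.3382]
force: [0.6, 0.5, 0.0]
[0.3352, 0.3912, -0.1122, -0.0012, 0.0015, 0.1668]
```

```bash
python3 -m pendant '[[-0.2,0.95,-0.1,0,0,0.2,1],[-0.2,0.95,-0.1,0,0,0.2,1],[-0.2,0.95,-0.1,0,0,0.2,1],[-0.2,0.95,-0.1,0,0,0.2,1],[-0.2,0.95,-0.1,0,0,0.2,1],[-0.2,0.95,-0.1,0,0,0.2,1]]'|egrep "posi|^force|time"
python3 - <<'E'
from h import *
p,d,K,T=shot("top"); a=cv2.resize(p[130:270,290:410],None,fx=4,fy=4,interpolation=cv2.INTER_CUBIC); save("t3.png",a)
P=pts(d,K,T)
for n in("top","side"):
    if n=="side": shot(n)
    print(n,[(round(r["conf"],2),np.round(r["extent"]).tolist()) for r in look_for("cup_centre",n)])
E
```

```text
time_s: 13.8
position: [0.3585, 0.46, 0.3538]
force: [0.7, 0.2, -0.3]
top [(0.93, [347.0, 210.0, 376.0, 237.0]), (0.69, [239.0, 217.0, 272.0, 254.0])]
side [(0.73, [334.0, 237.0, 374.0, 311.0]), (0.62, [339.0, 172.0, 371.0, 236.0])]
```

View pics/t3.png

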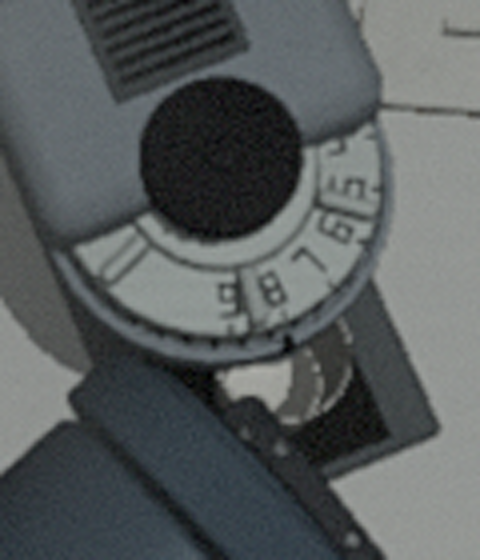

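The 8 at (270,290) now stands at the index bar at (290,342), just as the 2 did at the start. The cup is unmoved and the arm is clear.

```bash
python3 -c "from rig import bot; print(bot.hand_in())"
```

```text
the job is handed in; nothing more can be done
None
```

The job is handed in: in the last picture the 8 stands at the index mark, the collar looks sprung back up, and the cup is still under the spout with the arm clear; the hand-in gave no verdict.

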